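Lay the praline moulds down for filling

TASK

Three washed chocolate moulds stand on their long edges on the pastry bench. Push over the two praline moulds, the ones with eight squarish cavities, so that each lies flat on the bench with its open cavities facing up, ready to be filled; only tip them where they stand, do not lift them or shove them along. Leave the mould with the three long bars standing, and do not disturb anything else on the bench.

Things in the scene. Friction and masses are not known exactly. Their poses are not given: they have to be found in the camera images.
- mould_a: praline mould: pale grey chocolate mould, 180x120x26 mm, about 0.3 kg, with 8 squarish cavities (2 rows of 4, 37x49 mm, 14 deep); its back has 8 low bumps. Stands free on a long side. Origin at its middle; x points out of the cavity face (face at +13 mm, back at -13 mm), y along its length, z up as it stands. Cavities look towards the robot or away from it, up to 15 deg askew
- mould_b: the other praline mould: pale grey chocolate mould, 180x120x26 mm, about 0.3 kg, with 8 squarish cavities (2 rows of 4, 37x49 mm, 14 deep); its back has 8 low bumps. Stands free on a long side. Origin at its middle; x points out of the cavity face (face at +13 mm, back at -13 mm), y along its length, z up as it stands. Cavities look towards the robot or away from it, up to 15 deg askew
- bar_mould: bar mould, to be left standing: pale grey, 180x120x26 mm like the praline moulds, but with 3 long cavities (162x31 mm, along its length, with low break lines); 3 long bumps on its back. Stands free on a 180 mm side. Origin at its middle, x out of the cavity face, y along its length, z up
- mould_a_foot (a point): middle of the long narrow side on which mould_a stands (60 mm below its origin). About 1 N near the top tips the mould; it topples by itself once leaned 14 deg over its bottom edge. Lying on its back, mould x points up, its origin and this point are 13 mm above the bench
- mould_b_foot (a point): middle of the long narrow side on which mould_b stands (60 mm below its origin). About 1 N near the top tips the mould; it topples by itself once leaned 14 deg over its bottom edge. Lying on its back, mould x points up, its origin and this point are 13 mm above the bench
- colour_bottle_1: small white food-colour bottle with black cap, 28 mm diameter, 74 mm tall, standing between two moulds; origin at the centre of its underside
- colour_bottle_2: a second such bottle between the other two moulds; origin at the centre of its underside
- tub: empty round white plastic tub with two lugs, 164 mm across the rim, 90 mm tall, beyond the moulds; origin at the centre of its underside
- bowl: small steel bowl, 120 mm across, 50 mm tall, beyond the moulds; origin at the centre of its underside
- offset_spatula: offset spatula, black grip and stepped steel blade, 280 mm long along its x, 30 mm wide, 18 mm high, lying at the robot's right; origin at bench height where the blade's step begins
- brush: pastry brush about 200 mm long along its x, lying at the robot's left; origin on the bench under it
Not all that is in view belongs to the job. Leave any red look-alike of the bar_mould alone.

How it is judged:
At the end, for the whole second after the job is handed in: Both praline moulds lie at rest on their backs, cavities up and level within 0.08 rad, middle below 20 mm, foot side within 60 mm of where it stood; the bar mould still stands upright (within 0.05 rad and 15 mm), and every other listed thing is within 20 mm of its start (angle between each of mould_a, mould_b's own x axis and vertical below 0.08 rad and height (world z) of each of mould_a, mould_b below 0.02 m and distance of each of mould_a_foot, mould_b_foot from where it was at the start of the episode below 0.06 m and linear speed of each of mould_a, mould_b below 0.02 m/s and angular speed of each of mould_a, mould_b below 0.1 rad/s and angle between bar_mould's own z axis and vertical below 0.05 rad and distance of bar_mould from where it was at the start of the episode below 0.015 m and distance of each of colour_bottle_1, colour_bottle_2, tub, bowl, offset_spatula, brush from where it was at the start of the episode below 0.02 m); the robot touches nothing.
It fails at once if a praline mould is lifted or carried: its foot side rises more than 35 mm above the bench, or its middle more than 75 mm (height (world z) of any of mould_a_foot, mould_b_foot above 0.035 m or height (world z) of any of mould_a, mould_b above 0.075 m).
It fails at once if a praline mould is tipped the wrong way, onto its cavity face (angle between any of mould_a, mould_b's own x axis and vertical above 2 rad).
It fails at once if the bar mould is tipped (more than 0.15 rad) or shifted (more than 15 mm) (angle between bar_mould's own z axis and vertical above 0.15 rad or distance of bar_mould from where it was at the start of the episode above 0.015 m).
It fails at once if another thing on the bench is moved more than 20 mm (distance of any of colour_bottle_1, colour_bottle_2, tub, bowl, offset_spatula, brush from where it was at the start of the episode above 0.02 m).
It also fails if it takes over 40 s, if anything falls off the work surface, if the arm or the gripper's body presses on something with over 40 N, if the wrist force passes 120 N, or if a joint passes its speed limit or range.

ROBOT

A 6-joint arm with a two-finger parallel gripper is mounted at the origin on the work surface. World frame = base frame: x ahead of the robot, y to its left, z up, the work surface at z = 0. Lengths are in m, angles in rad, forces in N, time in s.
With the tool pointing down it reaches from about 0.25 to 0.775 m from the base axis. Payload 4 kg.
Tool frame: the origin (TCP) lies midway between the tips of the shut fingers; the grasp point (between the pads) lies 19 mm behind it; z points along the fingers, y is the line along which they close (so a half turn about z gives the same grasp; the last joint's range is limited). The gripper opens to 94 mm and grips with 3 to 60 N. Pads are 16 mm wide; open, the fingers measure 119 mm over their backs; the gripper's body (75 mm by 177 mm) begins 78 mm behind the grasp point.
Start: joints at [-1.446, 0.087, 1.371, -0, 1.684, -0.103], TCP at [0.124, -0.536, 0.206] pointing down, gripper open.
Joint ranges: [-3.1, 3.1], [-0.76, 2.03], [0.27, 2.55], [-1.08, 4.22], [0.17, 2.65], [-2.57, 2.57]. Speed limits (rad/s): [2.79, 2.79, 3.14, 3.14, 3.14, 3.14].

INTERFACE

Orientations are given as [roll, pitch, yaw] about the fixed x, y, z axes, in that order (R = Rz(yaw) Ry(pitch) Rx(roll)).
In Python, from bench import robot gives the robot as it stands. The module is installed in compiled form; this text tells all that it offers.
- The arm moves only by the tool arm_command, never from a script. Its argument "targets" is a list of rows, each a list of 4 numbers: the shift along the world's x, y, z as a fraction of full scale, then the turn about the world's z as a fraction of full scale. A call has 1 to 8 rows; each row is the pose to reach, as a shift and turn from the pose commanded when the call began; what a row does not reach only later rows make up. Full scale, the value 1, is 0.5 m for a shift and 120 degrees for a turn. A row lasts 1/12 s, in which the tool goes at most 41.7 mm and 7.16 degrees, less where a joint would pass 70% of its speed; a pose out of reach is approached as far as the arm can. A call with a number of a shift or a turn outside -1 to 1 is refused whole. A call with a gripper value outside its range is refused whole. "claw" is the closure, from 0 (fully open) to 1 (shut), set as the call begins (left out, the last holds). The fingers move at their own pace and stop on an object; the grip force is fixed at half the most. Time passes only in rows, so rows that repeat a pose let the fingers close. It gives the time, the measured TCP pose, the force, the opening and the grip force at its end, in the units of the state.
- robot.get_obs(): the state, without advancing time (a new reading comes with each control period).
- robot.snapshot(name): name is "scene" or "top" or "wrist"; returns the picture (400x640x3 uint8, red, green, blue); there is no depth.
- robot.camera_info(name): a dict with "vfov" (degrees; the focal length in pixels is half the picture's height over the tangent of half this angle, whatever the lens; pixels are square), "cx", "cy" (the principal point, pixels), "extrinsics" (4x4, takes a point from camera to world coordinates); the wrist camera has in their place "T_tool_cam" (4x4, takes a point from camera to tool coordinates, whose origin is the TCP and whose axes are the flange's). Camera axes: x right, y up, looking along -z (the intrinsics and any distortion apply to the point x, -y, -z); pixel columns grow to the right and rows downward; lengths in m; the calibration is good to about 2 mm. A picture is of the moment at which its call begins: read the wrist's pose just before it. camera_info takes no time and is no camera call.
- robot.close_job(): hands the job in; it is judged then, once.
The state is a dict: "time": time; "joint_positions": joint angles; "qvel": joint speeds; "joint_torque": joint torques, N m; "tool_pos": TCP position; "ee_rot": TCP orientation; "wrist_force": force on the tool from outside, world axes, zero at the start; "wrist_torque": the same for the moment, N m; "width": finger opening in m; "finger_force": force on a finger pad.
Only numpy, scipy, OpenCV 4.12 (cv2) and the standard library are available. Lean on these libraries where they do the work, as an engineer would, in place of code of your own. Each camera call takes 0.05 s, during which the arm holds its last target. There are 200 camera calls.

## Working session

There is one attempt and no reset: what is moved stays moved. The work goes in short steps, Python scripts to look and compute and a tool call to move; the robot and the scene stay as the last step left them, time stands still between calls to the robot, and variables do not carry over. Pictures are saved under pics/ and viewed, at most 10 in all, crops included, and the job is handed in when it is done.

Besides the shell and the picture viewer there is one more tool, called after "Request:" as name(argument=value, ...), one argument or row to a line, values as JSON. arm_command: Moves the arm, as the interface text tells. Shift numbers are shares of 0.5 m and turn numbers shares of 120 degrees, none past 1 either way. Its arguments: {"type":"object","properties":{"targets":{"type":"array"},"claw":{"type":"number"}},"required":["targets"]}

```bash
mkdir -p pics; python3 - <<'E'
from bench import robot
import cv2
for n in("scene","top"):
    cv2.imwrite(f"pics/{n}0.png",robot.snapshot(n)[:,:,::-1]); print(n,robot.camera_info(n))
print(robot.camera_info("wrist")); o=robot.get_obs(); print(o)
E
```

```text
scene {'vfov': 48.858293876276576, 'cx': 320.20786409933817, 'cy': 190.32256051753677, 'extrinsics': array([[-0.77155414, -0.39707029,  0.49703058,  1.13834282],
       [ 0.6361268 , -0.48995993,  0.59605533,  0.76649913],
       [ 0.00684921,  0.77606343,  0.63061767,  0.91272543],
       [ 0.        ,  0.        ,  0.        ,  1.        ]])}
top {'vfov': 49.530067264878305, 'cx': 322.7087852266545, 'cy': 210.06402931103182, 'extrinsics': array([[-0.00868961,  0.9894035 , -0.14493174,  0.32051844],
       [-0.99987553, -0.01050583, -0.01177089, -0.00675889],
       [-0.01316878,  0.14481142,  0.98937164,  1.35784361],
       [ 0.        ,  0.        ,  0.        ,  1.        ]])}
{'vfov': 58.44921966732884, 'cx': 321.66010127839075, 'cy': 198.09909438224057, 'T_tool_cam': array([[-9.61178888e-04,  9.59645931e-01,  2.81209465e-01,
         8.23029771e-02],
       [ 9.99999399e-01,  7.74028027e-04,  7.76593576e-04,
         1.20275962e-03],
       [ 5.27590858e-04,  2.81210042e-01, -9.59646098e-01,
        -1.79919873e-01],
       [ 0.00000000e+00,  0.00000000e+00,  0.00000000e+00,
         1.00000000e+00]])}
{'time': 0.1, 'joint_positions': array([-1.44608575e+00,  8.78928272e-02,  1.37206427e+00, -7.21178363e-06,
        1.68358118e+00, -1.03097779e-01]), 'qvel': array([-0.00041346, -0.00088296, -0.00313933,  0.00210684, -0.00016607,
       -0.0001893 ]), 'joint_torque': array([ 1.26031813e-03, -3.41254520e+01, -3.03301263e+01,  7.19416304e-02,
        3.04667931e-02, -9.35598496e-05]), 'tool_pos': array([ 0.1241485 , -0.53531749,  0.2044345 ]), 'ee_rot': array([-3.13965662e+00, -1.93105301e-04,  2.27807361e-01]), 'wrist_force': array([ 0.41454065, -0.54488078, -0.2585722 ]), 'wrist_torque': array([-0.05992433, -0.03476886,  0.01238084]), 'finger_force': 0.0, 'width': 0.09393556765348149}
```

View pics/scene0.png

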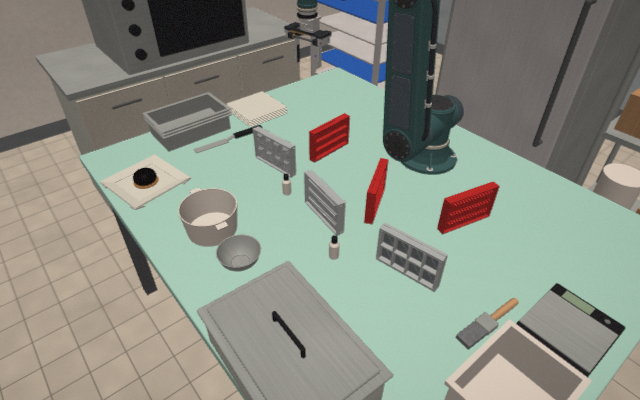

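View pics/top0.png

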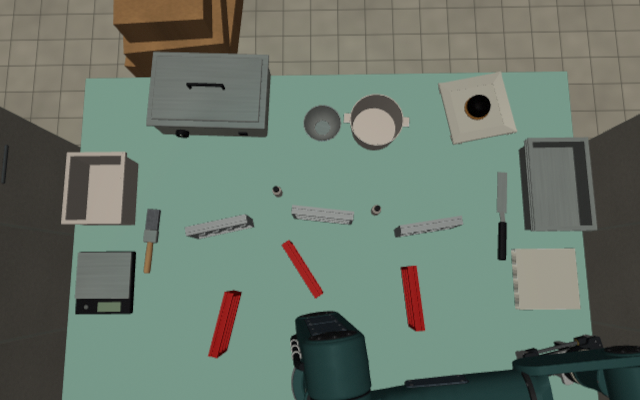

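The scene view shows three grey moulds: (275,150), (323,203) and (410,257), plus red decoys. In the top view the grey moulds are at (430,227), (322,215) and (218,227). I'll enlarge them to tell them apart.

```bash
python3 - <<'E'
import cv2,numpy as np
s=cv2.imread("pics/scene0.png");t=cv2.imread("pics/top0.png")
r=lambda i,k:cv2.resize(i,None,fx=k,fy=k,interpolation=cv2.INTER_CUBIC)
a=r(s[120:180,235:315],5)[:, :400]; b=r(s[215:295,365:455],4)[:300,:360]
top=np.zeros((300,800,3),np.uint8); top[:,:400]=a; top[:,400:760]=b[:300]
c=r(t[205:245,180:260],5); d=r(t[205:245,390:470],5)
e=np.hstack([c,d]); cv2.imwrite("pics/crop1.png",np.vstack([top,e]))
E
```

```text
(no output)
```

View pics/crop1.png

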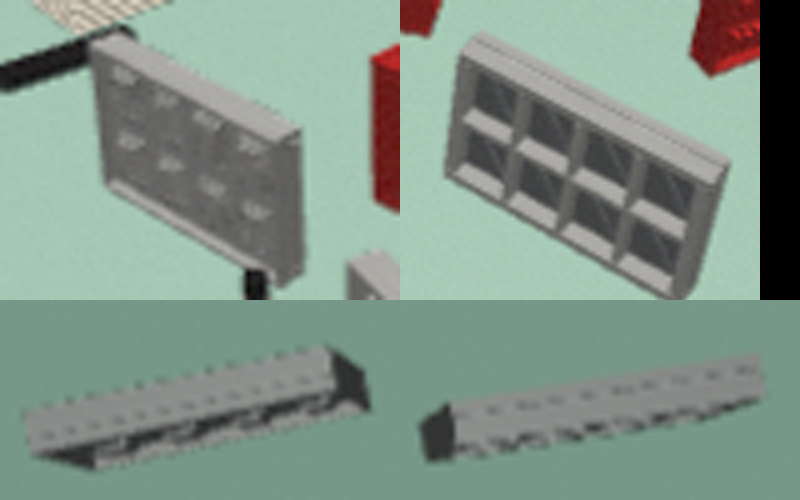

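The mould at scene (410,257), top-left (218,227), has 8 open cavities facing away from the robot, so it must be pushed from its far side towards the robot. The mould at scene (275,150), top-right (430,227), shows 8 bumps on its far side. Its cavities face the robot, so it must be pushed away from the robot. The middle one at scene (323,203) has the long bars and stays as it is.

```bash
cat >h.py <<'E'
from bench import robot
import numpy as np
def ray(n,u,v,z,T=None):
    c=robot.camera_info(n); E=c["extrinsics"] if T is None else T
    f=200/np.tan(np.radians(c["vfov"]/2))
    d=E[:3,:3]@np.array([(u-c["cx"])/f,-(v-c["cy"])/f,-1]); p=E[:3,3]
    return (p+d*(z-p[2])/d[2]).round(3)
E
python3 - <<'E'
from h import *
for n,P in {"L":[(184.4,227.4),(245,214.4),(246.6,221.5),(186.5,235.5)],"R":[(400,225.4),(462.4,216.4),(463,224),(398.6,231.6)],"bar":[(293,207),(353,213),(292,213),(352,219)]}.items():
    print(n,[ray("top",*p,.12)[:2].tolist() for p in P])
# scene, top corners of L and R ; crop R org (235,120)/5 ; L org (365,215)/4 off 400
print("sR",[ray("scene",235+x/5,120+y/5,.12)[:2].tolist() for x,y in [(92,48),(270,140),(300,130),(128,32)]])
print("sL",[ray("scene",365+(x-400)/4,215+y/4,.12)[:2].tolist() for x,y in [(462,52),(710,182),(728,162),(480,35)]])
print("bottles",ray("top",277,188,.074),ray("top",376,207,.074),"red",[ray("top",*p,.12) for p in[(288,242),(232,292),(409,267)]], "scene b",ray("scene",286,177,.074),ray("scene",334.5,239,.074))
print("brush",ray("top",152,212,.01),ray("top",148,270,.01),"spat",ray("top",502,175,.01),ray("top",503,257,.01))
E
```

```text
L [[0.456, 0.407], [0.492, 0.233], [0.471, 0.228], [0.432, 0.4]]
R [[0.455, -0.213], [0.479, -0.392], [0.457, -0.393], [0.437, -0.208]]
bar [[0.512, 0.094], [0.492, -0.079], [0.494, 0.097], [0.475, -0.076]]
sR [[0.481, -0.382], [0.454, -0.214], [0.432, -0.211], [0.451, -0.384]]
sL [[0.491, 0.235], [0.456, 0.407], [0.434, 0.404], [0.47, 0.231]]
bottles [0.577 0.146 0.074] [ 0.516 -0.151  0.074] red [array([0.411, 0.108, 0.12 ]), array([0.271, 0.265, 0.12 ]), array([ 0.337, -0.234,  0.12 ])] scene b [ 0.518 -0.145  0.074] [0.578 0.156 0.074]
brush [0.518 0.548 0.01 ] [0.336 0.552 0.01 ] spat [ 0.624 -0.559  0.01 ] [ 0.366 -0.544  0.01 ]
```

Request:
arm_command(
  targets=[
    [0.53, 0.47, 0, 0],
    [0.53, 0.47, 0, 0],
    [0.53, 0.47, 0, 0],
    [0.53, 0.47, 0, 0],
    [0.53, 0.47, 0, 0],
    [0.53, 0.47, 0, 0],
    [0.53, 0.47, 0, 0],
    [0.53, 0.47, 0, 0],
  ],
  claw=1,
)

```text
time: 0.77
tool_pos: [0.3745, -0.3128, 0.2051]
ee_rot: [-3.141, 0.0, 0.228]
wrist_force: [0.3, -0.7, 0.2]
width: 0.0438
finger_force: 0.0
```

Request:
arm_command(
  targets=[
    [0, 0, 0, 0],
    [0, 0, 0, 0],
    [0, 0, 0, 0],
    [0, 0, 0, 0],
  ],
)

```text
time: 1.1
tool_pos: [0.3727, -0.3154, 0.2052]
ee_rot: [-3.141, 0.001, 0.226]
wrist_force: [0.3, 0.8, -0.7]
width: 0.0176
finger_force: 0.0
```

Request:
arm_command(
  targets=[
    [0, 0.03, -0.07, 0],
    [0, 0.03, -0.13, 0],
    [0, 0.03, -0.196, 0],
    [0, 0.03, -0.196, 0],
    [0.03, 0.034, -0.196, 0],
    [0.06, 0.038, -0.196, 0],
    [0.06, 0.038, -0.196, 0],
    [0.06, 0.038, -0.196, 0],
  ],
)

```text
time: 1.77
tool_pos: [0.4057, -0.2969, 0.11]
ee_rot: [3.138, -0.002, 0.229]
wrist_force: [-1.0, 0.2, -1.0]
width: 0.0004
finger_force: 0.0
```

```bash
python3 - <<'E'
from h import *
import cv2
print(robot.get_obs()["tool_pos"])
s=robot.snapshot("scene")[:,:,::-1];cv2.imwrite("pics/s1.png",cv2.resize(s[90:250,200:400],None,fx=3.5,fy=3.5))
E
```

```text
[ 0.40574668 -0.29689995  0.11001964]
```

View pics/s1.png

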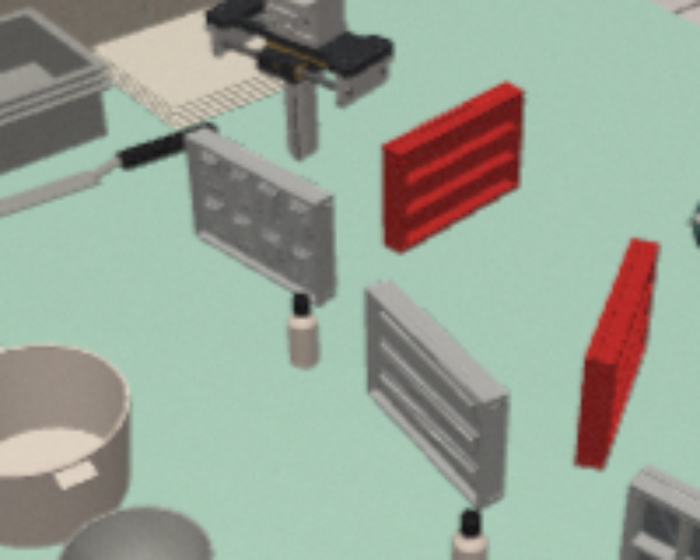

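The fingers (crop (300,150)) are behind the right mould, near its middle. Now I push it away from the robot.

Request:
arm_command(
  targets=[
    [0.02, 0.003, -0.01, 0],
    [0.04, 0.006, -0.01, 0],
    [0.054, 0.008, -0.01, 0],
    [0.068, 0.01, -0.01, 0],
    [0.082, 0.012, -0.01, 0],
    [0.096, 0.014, -0.01, 0],
    [0.11, 0.016, -0.01, 0],
    [0.124, 0.018, -0.01, 0],
  ],
)

```text
time: 2.48
tool_pos: [0.4664, -0.2865, 0.1025]
ee_rot: [3.142, -0.0, 0.228]
wrist_force: [-0.1, -0.1, 0.1]
width: 0.0005
finger_force: 0.0
```

Request:
arm_command(
  targets=[
    [0.014, 0.002, 0, 0],
    [0.028, 0.004, 0, 0],
    [0.028, 0.004, 0, 0],
    [0.028, 0.004, 0, 0],
  ],
)

```text
time: 2.82
tool_pos: [0.4799, -0.2845, 0.1024]
ee_rot: [-3.142, 0.0, 0.228]
wrist_force: [0.1, -1.0, -1.1]
width: 0.0006
finger_force: 0.0
```

```bash
python3 - <<'E'
from h import *
import cv2
s=robot.snapshot("scene")[:,:,::-1];cv2.imwrite("pics/s2.png",cv2.resize(s[90:250,200:400],None,fx=3.5,fy=3.5))
E
```

```text
(no output)
```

View pics/s2.png

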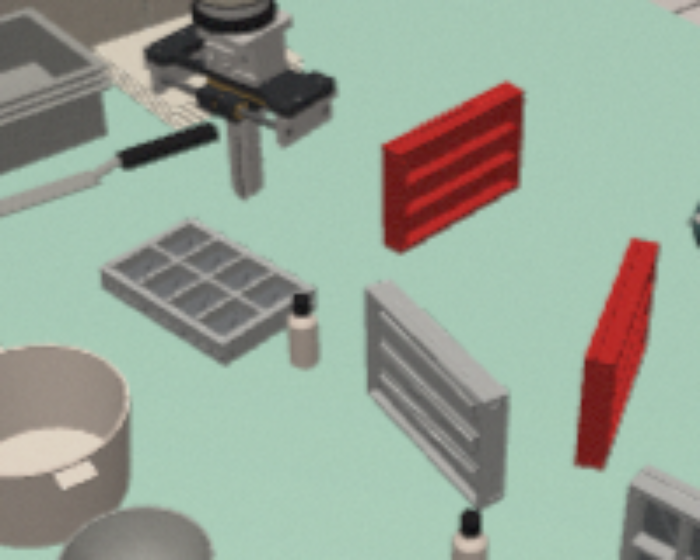

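The right mould lies cavities up and the bottle beside it hasn't moved. I'll raise the arm and cross to the far side of the left mould.

Request:
arm_command(
  targets=[
    [0, 0, 0.08, 0],
    [0, 0, 0.16, 0],
    [0, 0, 0.24, 0],
    [0.06, 0.1, 0.24, 0],
    [0.12, 0.6, 0.24, 0],
    [0.12, 0.6, 0.24, 0],
    [0.12, 0.6, 0.24, 0],
    [0.12, 0.6, 0.24, 0],
  ],
)

```text
time: 3.53
tool_pos: [0.5247, -0.0826, 0.2227]
ee_rot: [3.141, -0.0, 0.226]
wrist_force: [0.2, -0.5, 0.3]
width: 0.0005
finger_force: 0.0
```

Request:
arm_command(
  targets=[
    [0, 0.7, 0, 0],
    [0, 0.7, 0, 0],
    [0, 0.7, 0, 0],
    [0, 0.7, 0, 0],
    [0, 0.7, 0, 0],
    [0, 0.7, 0, 0],
    [0, 0.7, 0, 0],
    [0, 0.7, 0, 0],
  ],
)

```text
time: 4.2
tool_pos: [0.5245, 0.251, 0.2228]
ee_rot: [3.141, -0.0, 0.227]
wrist_force: [0.2, -0.2, 1.0]
width: 0.0005
finger_force: 0.0
```

Request:
arm_command(
  targets=[
    [0, 0.1, 0, 0],
    [0, 0.1, 0, 0],
    [0, 0.1, 0, 0],
    [0, 0.1, 0, 0],
  ],
)

```text
time: 4.53
tool_pos: [0.5249, 0.2988, 0.2222]
ee_rot: [3.14, 0.001, 0.228]
wrist_force: [-0.0, 0.2, 1.0]
width: 0.0005
finger_force: 0.0
```

Request:
arm_command(
  targets=[
    [0.02, 0.05, -0.07, 0],
    [0.02, 0.05, -0.14, 0],
    [0.02, 0.05, -0.2, 0],
    [0.02, 0.05, -0.236, 0],
    [0.02, 0.05, -0.236, 0],
    [0.02, 0.05, -0.236, 0],
  ],
)

```text
time: 5.03
tool_pos: [0.535, 0.322, 0.1039]
ee_rot: [3.14, 0.002, 0.225]
wrist_force: [0.6, 0.0, 0.8]
width: 0.0006
finger_force: 0.0
```

```bash
python3 - <<'E'
from h import *
import cv2
s=robot.snapshot("scene")[:,:,::-1];cv2.imwrite("pics/s3.png",cv2.resize(s[120:320,320:520],None,fx=3,fy=3))
E
```

```text
(no output)
```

View pics/s3.png

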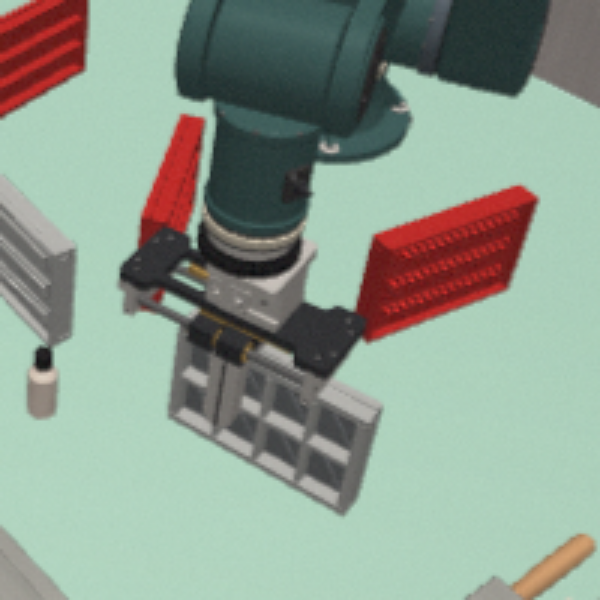

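The fingers are in front of the cavity face. Now I push towards the robot.

Request:
arm_command(
  targets=[
    [-0.03, -0.006, 0, 0],
    [-0.06, -0.012, 0, 0],
    [-0.08, -0.016, 0, 0],
    [-0.095, -0.019, 0, 0],
    [-0.11, -0.022, 0, 0],
    [-0.125, -0.025, 0, 0],
    [-0.14, -0.028, 0, 0],
    [-0.155, -0.031, 0, 0],
  ],
)

```text
time: 5.75
tool_pos: [0.4571, 0.3087, 0.1047]
ee_rot: [3.142, -0.0, 0.228]
wrist_force: [-0.1, -0.2, -0.4]
width: 0.0006
finger_force: 0.0
```

Request:
arm_command(
  targets=[
    [-0.015, -0.003, 0, 0],
    [-0.03, -0.006, 0, 0],
    [-0.045, -0.009, 0, 0],
    [-0.045, -0.009, 0, 0],
    [-0.045, -0.009, 0, 0],
  ],
)

```text
time: 6.17
tool_pos: [0.4348, 0.3044, 0.1046]
ee_rot: [3.142, -0.0, 0.228]
wrist_force: [0.2, -0.8, 0.0]
width: 0.0005
finger_force: 0.0
```

Request:
arm_command(
  targets=[
    [0, 0, 0.08, 0],
    [0, 0, 0.16, 0],
    [0, 0, 0.24, 0],
    [0.08, 0, 0.24, 0],
    [0.16, -0.3, 0.24, 0],
    [0.16, -0.6, 0.24, 0],
    [0.16, -0.6, 0.24, 0],
    [0.16, -0.6, 0.24, 0],
  ],
)

```text
time: 6.83
tool_pos: [0.5005, 0.1382, 0.2241]
ee_rot: [3.141, 0.0, 0.228]
wrist_force: [1.4, -0.1, 0.0]
width: 0.0008
finger_force: 0.0
```

```bash
python3 - <<'E'
from h import *
import cv2
cv2.imwrite("pics/s4.png",robot.snapshot("scene")[:,:,::-1]);cv2.imwrite("pics/t4.png",robot.snapshot("top")[:,:,::-1])
E
```

```text
(no output)
```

View pics/s4.png

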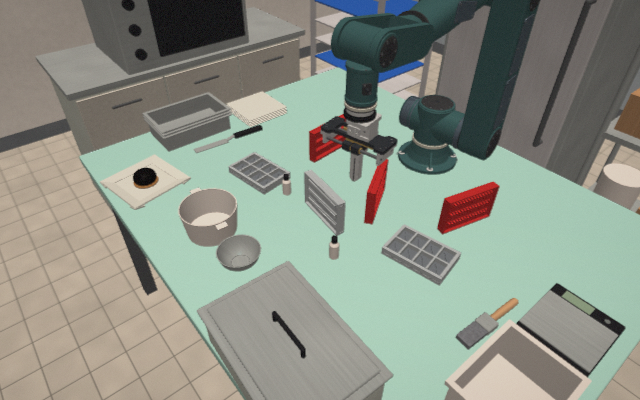

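View pics/t4.png

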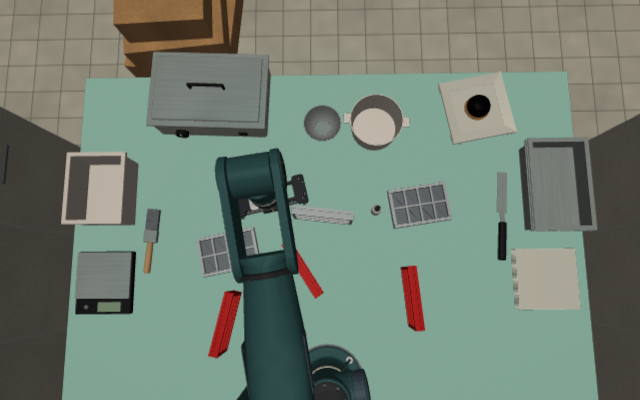

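Both praline moulds lie cavities up: scene (260,172) and (421,253). The bar mould and both bottles are where they were. I'll settle the arm, check how far the foot sides shifted, then hand in.

Request:
arm_command(
  targets=[
    [0, 0, 0, 0],
    [0, 0, 0, 0],
    [0, 0, 0, 0],
    [0, 0, 0, 0],
  ],
)

```text
time: 7.27
tool_pos: [0.4997, 0.1413, 0.2245]
ee_rot: [-3.141, 0.0, 0.23]
wrist_force: [0.3, 0.0, -0.5]
width: 0.0002
finger_force: 0.0
```

```bash
python3 - <<'E'
from h import *
f=lambda *P:np.mean([ray("top",*p,.026)[:2] for p in P],0)
print("R foot",f((392,228),(451,220)),"was ~.455,-.301; L foot",f((199,237),(257,229)),"was ~.463,.318")
print(robot.get_obs()["tool_pos"],robot.get_obs()["wrist_force"])
E
```

```text
R foot [ 0.469 -0.295] was ~.455,-.301; L foot [0.4475 0.3025] was ~.463,.318
[0.49965597 0.14126346 0.22446598] [ 0.33344223  0.01099778 -0.50004411]
```

Each foot side shifted only about 15–20 mm, well inside the 60 mm limit.

```bash
python3 -c "
from bench import robot
print(robot.close_job())"
```

```text
the job is handed in; nothing more can be done
None
```

I tipped both praline moulds onto their backs with cavities up, left the bar mould standing and saw nothing else disturbed in the final pictures; the job is handed in, and no verdict was shown.

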